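Slide the seedling dish under the lens

TASK

Bring the seedling dish under the lens: press down the orange pad in the middle of the white stage to free its brake and, keeping it pressed, push the stage along the rail until it rests against the red stop. Then let the pad come up so that the brake holds the stage there. Never force the stage along with the brake on, and leave the red stop and the flasks, dishes and other things on the bench where they are.

Things in the scene. Friction and masses are not known exactly. Their poses are not given: they have to be found in the camera images.
- rail: The viewing rail, fixed to the bench: a grey base 420 x 72 x 12 mm with an aluminium bar on it. Origin at the centre of its underside on the bench; its y axis runs along the rail, from the grey parking block at one end towards the red stop; its x axis is level, across the rail, towards the side where the dish and the lens are. It may point any way.
- stage (a joint): Travel of the white stage along the rail's +y, in m: 0 at the parking end, growing towards the red stop. A brake holds it (it resists some 15 to 20 N) unless the orange pad is pressed down; with the pad down it slides with 1 to 2 N.
- pad (a joint): How far the orange pad is pressed down into the stage, in m: 0 when up (brake on), 0.006 when fully down. Sprung: about 12 N starts it moving, about 15 N takes it fully down; the brake is free from about 1 mm down, and comes on again when the pad is let up.
- pad_top (a point): Centre of the top of the orange pad, a flat square 46 x 46 mm in the middle of the white stage, 49 mm above the bench when up and 9 mm proud of the stage's top (40 mm above the bench). The stage plate is 80 mm along the rail and 92 mm across. The pad can be pressed with closed fingertips from straight above.
- stage_nose (a point): Middle of the stage's end face that looks towards the red stop, 35 mm above the bench, 40 mm along the rail from the pad's centre. Axes as the rail's.
- stop_face (a point): Middle of the face of the red stop that the stage must meet, 35 mm above the bench. Axes as the rail's. The stop is a red block clamped tight on the rail, 60 mm across and 24 mm long, top at 60 mm, with a black knob up to 72 mm; the stage meets it as a hard end.
- dish (a point): Centre of the seedling dish's top: a clear round dish 60 mm across, fixed on the stage's tray, centred 85 mm from the pad's centre across the rail (+x side), its top 52 mm above the bench.
- lens (a point): Centre of the round lens, 75 mm across its rim, on the red stop's arm beside the rail: 85 mm from the rail's centre line (+x side) and 40 mm before the stop's face, 68 to 76 mm above the bench; the dish is under it when the stage is home.
- flask_small: Small conical flask, 56 mm wide, 85 mm tall, standing beside the rail on its -x side. Origin under its centre.
- dishes: Stack of three clear dishes, 58 mm wide, 41 mm tall, beside the rail on its -x side. Origin under its centre.
- vial: Small jar with a blue cap, 28 mm wide, 55 mm tall, beside the rail on its +x side. Origin under its centre.
- spatula: Slim steel lab spatula, 150 x 12 x 6 mm, lying along the rail on the bench, beyond the lens on the rail's +x side. Origin under its centre.
- tube_rack: White rack of ten tubes, 70 x 190 mm, 120 mm tall, at the left of the bench. Origin under its centre.
- flask_big: Conical flask, 86 mm wide, 155 mm tall, at the right of the bench. Origin under its centre.
- beaker: Glass beaker, 72 mm wide, 90 mm tall, at the left of the bench. Origin under its centre.

How it is judged:
On the way, in this order (a step that is already met when the one before it is completed fails the run):
1. the pad is pressed down while the stage is still well short of the red stop (value of joint pad above 0.0008 m and y of stage_nose in the frame of stop_face below -0.05 m), for 0.1 s.
2. the stage is brought up to the red stop with the pad still pressed (value of joint pad above 0.0006 m and y of stage_nose in the frame of stop_face above -0.004 m), for 0.05 s.
At the end, for the whole second after the job is handed in: The stage rests within 4 mm of the red stop's face, still, with the pad up (less than 1 mm down, brake on); the stop has moved less than 4 mm, every other thing less than 20 mm (y of stage_nose in the frame of stop_face above -0.004 m and value of joint pad below 0.001 m and velocity of joint stage between -0.005 and 0.005 m/s and distance of stop_face from where it was at the start of the episode below 0.004 m and distance of each of flask_small, dishes, vial, spatula, tube_rack, flask_big, beaker from where it was at the start of the episode below 0.02 m); the robot touches nothing.
It fails at once if the stage is forced along (faster than 20 mm/s) with the pad up and the brake on (value of joint pad below 0.0002 m and (velocity of joint stage above 0.02 m/s or velocity of joint stage below -0.02 m/s)).
It fails at once if the red stop is shifted by 4 mm or more (distance of stop_face from where it was at the start of the episode above 0.004 m).
It fails at once if a thing on the bench is lifted or moved by 20 mm or more (distance of any of flask_small, dishes, vial, spatula, tube_rack, flask_big, beaker from where it was at the start of the episode above 0.02 m).
It also fails if it takes over 37 s, if anything falls off the work surface, if the arm or the gripper's body presses on something with over 40 N, if the wrist force passes 120 N, or if a joint passes its speed limit or range.

ROBOT

A 7-joint arm with a two-finger parallel gripper is mounted at the origin on the work surface. World frame = base frame: x ahead of the robot, y to its left, z up, the work surface at z = 0. Lengths are in m, angles in rad, forces in N, time in s.
With the tool pointing down it reaches from about 0.35 to 0.9 m from the base axis. Payload 8.1 kg.
Tool frame: the origin (TCP) lies midway between the tips of the shut fingers; the grasp point (between the pads) lies arm.grip_point_offset behind it (arm.grip_point_offset is the distance from the TCP to the grasp point, in m); y points along the fingers, z is the direction in which the jaws open and shut, and the axes are right-handed (so a half turn about y gives the same grasp; the last joint's range is limited). The gripper opens to 92 mm and grips with 3 to 60 N. Pads are 19 mm wide; open, the fingers measure 130 mm over their backs; the gripper's body (75 mm by 190 mm) begins 47 mm behind the grasp point.
Start: joints at [-1.354, 0.434, 0.025, 1.573, -0.012, 1.134, -0.075], TCP at [0.197, 0.593, 0.227] pointing down, gripper open.
Joint ranges: [-2.62, 2.62], [-0.44, 2.09], [-1.27, 1.32], [0.08, 2.57], [-1.32, 4.46], [0.12, 2], [-2.74, 2.74]. Speed limits (rad/s): [2.22, 2.22, 3.01, 3.01, 3.14, 3.14, 3.14].

INTERFACE

Orientations are given as a rotation vector (axis times angle).
In Python, from cell import arm, get_image, camera_info gives the robot as it stands.
- The arm moves only by the tool carry_out, never from a script. Its argument "steps" is one flat list of numbers, 5 for each row, row after row: the opening, from 0 (shut) to 1 (fully open), then the shift along the world's x, y, z in units of 0.1 m (1.0 is 0.1 m), then the turn about the world's z in units of 45 degrees (1.0 is 45 degrees). In form: [hand, dx, dy, dz, spin, hand, dx, dy, dz, spin, ...]. A call has 1 to 12 rows; each row is the pose to reach, as a shift and turn from the pose commanded when the call began; what a row does not reach only later rows make up. A row lasts 1/10 s, in which the tool goes at most 50 mm and 8.59 degrees, less where a joint would pass 70% of its speed; a pose out of reach is approached as far as the arm can. A call with a number of a shift or a turn outside -1 to 1 is refused whole. A call with a gripper value outside its range is refused whole. The fingers move at their own pace and stop on an object; "grip_force" is the grip in N (left out, the last holds). Time passes only in rows, so rows that repeat a pose let the fingers close. It gives the time, the measured TCP pose, the force and the opening at its end, in the units of the state.
- arm.observe(): the state, without advancing time (a new reading comes with each control period).
- get_image(name): name is "scene" or "top"; returns (picture, depth): 480x640x3 uint8, red, green, blue; 480x640 float32, m along the optical axis (not along the pixel's ray), 0 where there is no reading.
- camera_info(name): a dict with "fovy" (degrees; the focal length in pixels is half the picture's height over the tangent of half this angle, whatever the lens; pixels are square), "cx", "cy" (the principal point, pixels), "R" (3x3) and "t" (3): a world point X has camera coordinates R X + t. Camera axes: x right, y down, z forward; pixel columns grow to the right and rows downward; lengths in m; the calibration is good to about 2 mm. A picture is of the moment at which its call begins. camera_info takes no time and is no camera call.
- arm.sign_off(): hands the job in, once; it reports no verdict.
The state is a dict: "clock": time; "joints": joint angles; "dq": joint speeds; "joint_efforts": joint torques, N m; "position": TCP position; "ee_rot": TCP orientation; "force": force on the tool from outside, world axes, zero at the start; "ft_torque": the same for the moment, N m; "width": opening from 0.0 (shut) to 1.0 (fully open).
Only numpy, scipy, OpenCV 4.12 (cv2) and the standard library are available. Lean on these libraries where they do the work, as an engineer would, in place of code of your own. Each camera call takes 0.05 s, during which the arm holds its last target. There are 200 camera calls.

## Working session

There is one attempt and no reset: what is moved stays moved. The work goes in short steps, Python scripts to look and compute and a tool call to move; the robot and the scene stay as the last step left them, time stands still between calls to the robot, and variables do not carry over. Pictures are saved under pics/ and viewed, about 8 in all and at most 12, crops included, and the job is handed in when it is done.

Besides the shell and the picture viewer there is one more tool, called after "Emit:" as name(argument=value, ...), one argument or row to a line, values as JSON. carry_out: Moves the arm, as the interface text tells. Shifts and turns lie within -1 to 1; 1 stands for 0.1 m of shift or 45 degrees of turn. Its arguments: {"type":"object","properties":{"steps":{"type":"array","items":{"type":"number"}},"grip_force":{"type":"number"}},"required":["steps"]}

```bash
mkdir -p pics; python3 - <<'E'
from cell import arm,get_image,camera_info
import cv2,numpy as np
for n in("top","scene"):
    p,d=get_image(n); cv2.imwrite(f"pics/{n}1.png",p[:,:,::-1]); np.savez(f"{n}1.npz",p=p,d=d)
    c=camera_info(n);print(n,c)
print(arm.observe(),arm.grip_point_offset)
E
```

```text
top {'fovy': 48.644384357368665, 'cx': 326.6196954726564, 'cy': 240.75915848280113, 'R': array([[ 0.00825482, -0.99989911, -0.01156002],
       [-0.98589899, -0.0062059 , -0.1672264 ],
       [ 0.16713779,  0.01277743, -0.98585075]]), 't': array([0.01552338, 0.5910151 , 1.60262839])}
scene {'fovy': 43.163496586010396, 'cx': 323.9543183523133, 'cy': 247.2328311825754, 'R': array([[-0.6925669 ,  0.72131407,  0.00755631],
       [ 0.5024415 ,  0.48988059, -0.71243916],
       [-0.51759408, -0.48961517, -0.7016932 ]]), 't': array([ 0.37408537, -0.25165129,  1.85819074])}
{'clock': 0.1, 'joints': array([-1.35362031,  0.43513353,  0.02499319,  1.57401019, -0.0116007 ,
        1.13397558, -0.07508595]), 'dq': array([-0.00167184, -0.00109547, -0.00012581, -0.00226942, -0.00044987,
       -0.00139149, -0.00149764]), 'joint_efforts': array([ 3.02245797e-03, -6.69123316e+01,  9.88023095e-01, -3.15140462e+01,
       -6.05534529e-02,  3.73617955e-02,  1.69026657e-05]), 'position': array([0.19638972, 0.59286701, 0.22603438]), 'ee_rot': array([-1.55756306,  0.25113185, -0.25099436]), 'force': array([-0.52060002, -0.0737292 , -0.78898887]), 'ft_torque': array([-0.01958562, -0.00339239, -0.0135945 ]), 'width': 0.9988198571742429} 0.0188
```

View pics/top1.png

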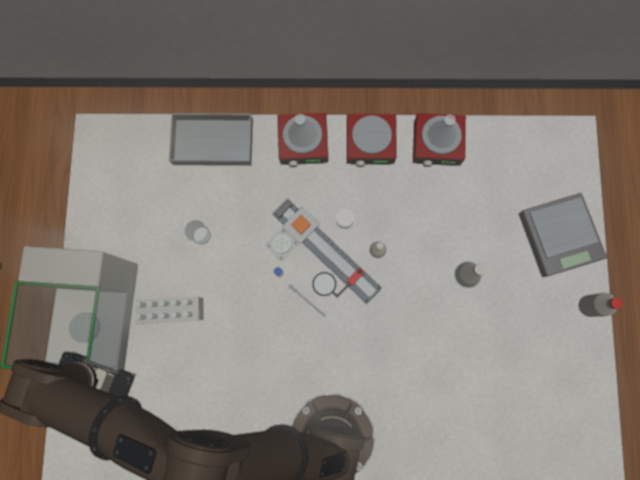

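View pics/scene1.png

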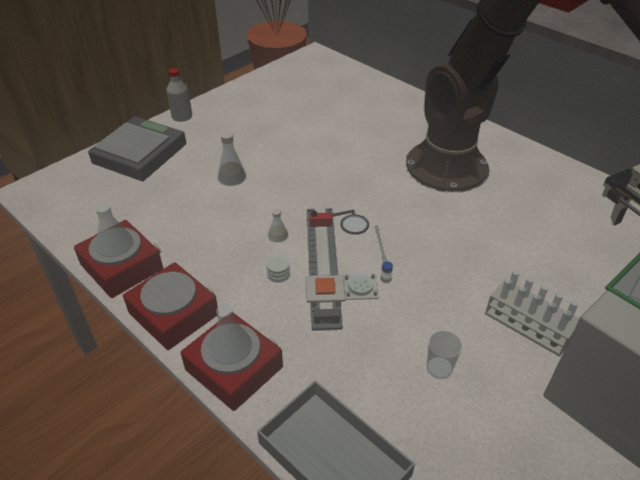

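The top view shows the pad at about (301,225), the red stop at (356,276), and the rail running down-right between them. The dish is at (282,243) and the lens at (324,284). The arm is off to the left, over the glovebox-like box.

```bash
cat > h.py <<'E'
import numpy as np,cv2
from cell import camera_info
def w(n,u,v,z):
    c=camera_info(n);f=240/np.tan(np.radians(c['fovy']/2));R=c['R'];o=-R.T@c['t']
    r=R.T@np.array([(u-c['cx'])/f,(v-c['cy'])/f,1]);return o+r*(z-o[2])/r[2]
def blob(n,p,lo,hi,box):
    m=cv2.inRange(cv2.cvtColor(p,cv2.COLOR_RGB2HSV),lo,hi);k=np.zeros_like(m);x0,y0,x1,y1=box;k[y0:y1,x0:x1]=m[y0:y1,x0:x1]
    _,l,s,c=cv2.connectedComponentsWithStats(k);i=1+np.argmax(s[1:,4]);return c[i],s[i],l==i
E
python3 - <<'E'
from h import *
for n,bp,bs in(("top",(280,205,325,245),(335,255,375,300)),("scene",(305,270,345,300),(300,200,345,235))):
    p=np.load(n+"1.npz")["p"]
    for nm,b,lo,hi,z in(("pad",bp,(5,140,120),(16,255,255),.049),("stop",bs,(0,140,60),(5,255,255),.06)):
        try:
            c,s,l=blob(n,p,lo,hi,b);print(n,nm,c,s,w(n,*c,z), cv2.minAreaRect(np.argwhere(l)[:,::-1].astype(np.float32)))
        except Exception as e: print(n,nm,e)
    x0,y0,x1,y1=(260,190,390,310) if n=="top" else (290,195,400,335)
    cv2.imwrite(f"pics/{n}c.png",cv2.resize(p[y0:y1,x0:x1,::-1],None,fx=(6 if n=="top" else 4),fy=(5 if n=="top" else 4),interpolation=cv2.INTER_CUBIC) if n!="top" else cv2.resize(p[y0:y1,x0:x1,::-1],None,fx=5,fy=5,interpolation=cv2.INTER_CUBIC))
E
```

```text
top pad [300.5 224.5] [293 217  16  16 144] [0.64216293 0.10206949 0.049     ] ((300.5000305175781, 224.50003051757812), (11.31370735168457, 11.31370735168457), 45.0)
top stop [353.70588235 277.50980392] [348 272  12  12  51] [ 0.47581466 -0.06399741  0.06      ] ((353.7500305175781, 277.7500305175781), (4.949747085571289, 11.31370735168457), 45.0)
scene pad [324.64347826 284.9173913 ] [316 278  18  14 230] [0.64667778 0.10404    0.049     ] ((324.5, 284.5), (13.0, 17.0), 90.0)
scene stop [323.68333333 215.        ] [316 213  15   5  60] [ 0.47726438 -0.06199183  0.06      ] ((323.0, 215.0), (4.0, 14.0), 90.0)
```

View pics/topc.png

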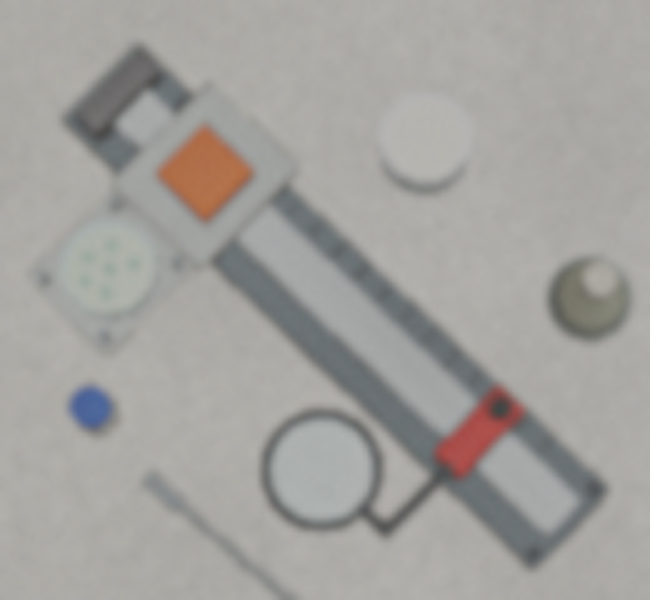

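View pics/scenec.png

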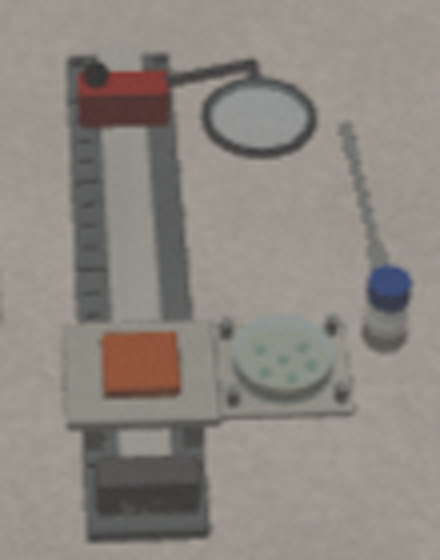

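The crop gives rail corners (138,45), (65,118), (606,488) and (532,565), the pad centre at (206,172), and the stop top running from about (497,388) to (440,452). The path between is clear and the flask is well aside.

```bash
python3 - <<'E'
from h import *
g=lambda X,Y,z:w("top",(X+.5)/5-.5+260,(Y+.5)/5-.5+190,z)[:2]
a,b,c,d=[g(*q,.012) for q in((138,45),(65,118),(606,488),(532,565))]
s,e=(a+b)/2,(c+d)/2;dr=e-s;L=np.linalg.norm(dr);y=dr/L;print("len",L,np.linalg.norm(a-b),"dir",y,np.degrees(np.arctan2(y[1],y[0])))
pad=g(206,172,.049);dish=g(108,268,.052);lens=g(322,469,.076);stop=g(480,432,.06)
x=np.array([y[1],-y[0]])
for n,q in(("pad",pad),("stop",stop),("dish",dish),("lens",lens)):
    r=q-(s+e)/2;print(n,q,"rail xy",r@x,r@y)
print("orange2 scene top-face corners")
# scene crop 4x off 290,195
h=lambda X,Y,z:w("scene",(X+.5)/4-.5+290,(Y+.5)/4-.5+195,z)[:2]
P=np.mean([h(*q,.049) for q in((104,333),(178,332),(180,389),(104,389))],0)
S=np.mean([h(*q,.06) for q in((80,98),(168,96))],0);le=h(260,117,.074)
for n,q in(("pad",P),("stopfaceTop",S),("lens",le)):
    r=q-(s+e)/2;print(n,q,"rail xy",r@x,r@y)
E
```

```text
len 0.4124489610185142 0.06687077023033346 dir [-0.68813142 -0.72558607] -133.48237622187796
pad [0.64376517 0.10115554] rail xy -0.00028975821521792094 -0.10910764736295084
stop [ 0.48048198 -0.06978454] rail xy 0.0005570043611125008 0.1272843927563569
dish [0.5819387  0.16093745] rail xy 0.08570848242093324 -0.10993982863722325
lens [0.4557443  0.02632408] rail xy 0.08464168786685478 0.0745720980325874
orange2 scene top-face corners
pad [0.64566562 0.10424407] rail xy 0.0004566177084902867 -0.11265639627535254
stopfaceTop [ 0.49386532 -0.05712018] rail xy -0.0004390122053381518 0.10888581014989462
lens [0.45803542 0.02935225] rail xy 0.08506306398681654 0.07079830311547387
```

```bash
python3 - <<'E'
from scipy.spatial.transform import Rotation as R
import numpy as np
print(R.from_rotvec([-1.55756306,0.25113185,-0.25099436]).as_matrix())
from h import *
d=np.load("top1.npz")["d"];c=camera_info("top");f=240/np.tan(np.radians(c['fovy']/2))
for u,v in((60,262),(110,262),(130,290),(130,340),(20,290),(195,300),(95,375),(170,440),(120,420)):
    z=d[v,u];print(u,v,c['R'].T@(np.array([(u-c['cx'])/f*z,(v-c['cy'])/f*z,z])-c['t']))
E
```

```text
[[ 9.49282771e-01 -3.05662573e-04  3.14423485e-01]
 [-3.14423605e-01 -1.34733683e-03  9.49281824e-01]
 [ 1.33474417e-04 -9.99999046e-01 -1.37511117e-03]]
60 262 [0.49096494 0.7328668  0.27122159]
110 262 [0.49918321 0.6225815  0.21318479]
130 290 [0.43409523 0.62723522 0.04036222]
130 340 [ 0.28114741  0.63349404 -0.00466317]
20 290 [0.4165877  0.84550621 0.25035927]
195 300 [0.40348016 0.41757588 0.06490089]
95 375 [0.20732877 0.5591095  0.39738743]
170 440 [0.14508769 0.25108047 0.81520096]
120 420 [0.16452891 0.35418843 0.75613419]
```

Emit:
carry_out(
  steps=[0, 0, 0, 0.4, 0, 0, 0, 0, 0.8, 0, 0, 0, 0, 0.8, 0],
)

```text
clock: 0.4
position: [0.1972, 0.5955, 0.3122]
ee_rot: [-1.548, 0.25, -0.251]
force: [0.0, 0.8, 0.6]
width: 0.794
```

Emit:
carry_out(
  steps=[0, 0.1, -0.5, 0, 0, 0, 0.2, -1, 0, 0],
)

```text
clock: 0.6
position: [0.2157, 0.4944, 0.3055]
ee_rot: [-1.558, 0.25, -0.25]
force: [2.1, -1.3, 1.1]
width: 0.615
```

Emit:
carry_out(
  steps=[0, 0.4, -0.4, 0, -0.1, 0, 0.7, -0.7, 0, -0.2, 0, 1, -1, 0, -0.3],
)

```text
clock: 0.9
position: [0.3175, 0.3928, 0.3065]
ee_rot: [-1.526, 0.438, -0.439]
force: [0.1, 1.4, 0.1]
width: 0.347
```

Emit:
carry_out(
  steps=[0, 0.4, -0.4, 0, -0.1, 0, 0.7, -0.7, 0, -0.2, 0, 1, -1, 0, -0.26],
)

```text
clock: 1.2
position: [0.4175, 0.2928, 0.3065]
ee_rot: [-1.487, 0.597, -0.598]
force: [-0.2, -0.1, -0.1]
width: 0.092
```

Emit:
carry_out(
  steps=[0, 0.4, -0.4, 0, 0, 0, 0.7, -0.7, 0, 0, 0, 1, -1, 0, 0],
)

```text
clock: 1.5
position: [0.5174, 0.1929, 0.3064]
ee_rot: [-1.488, 0.595, -0.595]
force: [-0.0, 0.3, -0.3]
width: 0.006
```

Emit:
carry_out(
  steps=[0, 0.4, -0.3, -0.3, 0, 0, 0.8, -0.6, -0.6, 0, 0, 1, -0.9, -1, 0, 0, 1, -0.9, -1, 0, 0, 1, -0.9, -1, 0],
)

```text
clock: 2.0
position: [0.6154, 0.1024, 0.2038]
ee_rot: [-1.491, 0.6, -0.595]
force: [0.1, 1.3, 0.0]
width: 0.002
```

Emit:
carry_out(
  steps=[0, 0.28, 0, -0.3, 0, 0, 0.28, 0, -0.7, 0, 0, 0.28, 0, -1, 0, 0, 0.28, 0, -1, 0],
)

```text
clock: 2.4
position: [0.6409, 0.1072, 0.1036]
ee_rot: [-1.491, 0.597, -0.588]
force: [-0.2, 0.5, -1.0]
width: 0.005
```

Emit:
carry_out(
  steps=[0, 0, 0, -0.2, 0, 0, 0, 0, -0.4, 0, 0, 0, 0, -0.4, 0, 0, 0, 0, -0.4, 0],
)

```text
clock: 2.8
position: [0.6448, 0.1064, 0.0689]
ee_rot: [-1.487, 0.592, -0.594]
force: [0.2, -0.4, 0.5]
width: 0.001
```

```bash
python3 - <<'E'
from cell import arm,get_image
import cv2
p,d=get_image("scene");cv2.imwrite("pics/s2.png",cv2.resize(p[195:335,270:410,::-1],None,fx=4,fy=4,interpolation=cv2.INTER_CUBIC))
o=arm.observe();print(o["position"],o["force"],o["clock"])
E
```

```text
[0.64517604 0.10614656 0.06913313] [-0.4395072   0.53050553  0.56158218] 2.85
```

View pics/s2.png

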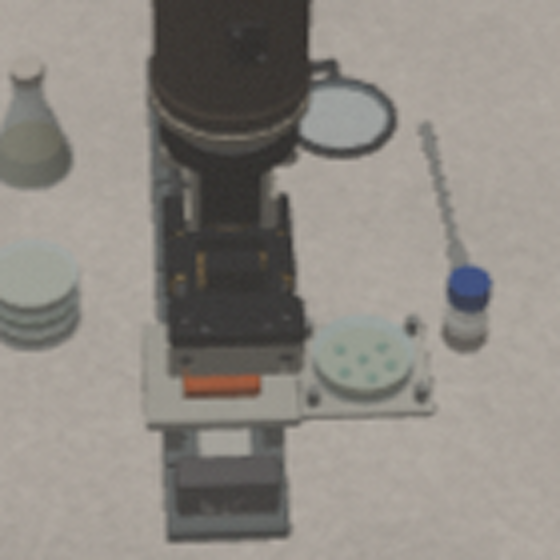

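The scene view shows the shut fingers above the orange pad, roughly centred (pad edge at crop (222,385)). The flask and dishes are clear. Now I'll press in small steps.

Emit:
carry_out(
  steps=[0, 0, -0.03, -0.1, 0, 0, 0, -0.03, -0.18, 0, 0, 0, -0.03, -0.2, 0, 0, 0, -0.03, -0.22, 0, 0, 0, -0.03, -0.24, 0, 0, 0, -0.03, -0.24, 0],
)

```text
clock: 3.45
position: [0.6454, 0.1024, 0.044]
ee_rot: [-1.486, 0.592, -0.596]
force: [-3.1, 0.3, 13.7]
width: 0.003
```

Emit:
carry_out(
  steps=[0, 0, 0, -0.02, 0, 0, 0, 0, -0.03, 0, 0, 0, 0, -0.03, 0, 0, 0, 0, -0.03, 0],
)

```text
clock: 3.85
position: [0.6468, 0.1038, 0.0431]
ee_rot: [-1.483, 0.59, -0.597]
force: [-2.8, 3.0, 26.2]
width: 0.003
```

The pad is fully down at 26 N. I'll start the slide slowly.

Emit:
carry_out(
  steps=[0, -0.01, -0.01, 0, 0, 0, -0.03, -0.03, 0, 0, 0, -0.06, -0.06, 0, 0, 0, -0.1, -0.105, 0, 0, 0, -0.14, -0.147, 0, 0, 0, -0.17, -0.179, 0, 0, 0, -0.19, -0.2, 0, 0, 0, -0.2, -0.21, 0, 0, 0, -0.2, -0.21, 0, 0],
)

```text
clock: 4.75
position: [0.6269, 0.0827, 0.0431]
ee_rot: [-1.483, 0.59, -0.597]
force: [-3.4, 1.8, 27.2]
width: 0.001
```

```bash
python3 - <<'E'
from cell import arm,get_image
import cv2
p,d=get_image("scene");cv2.imwrite("pics/s3.png",cv2.resize(p[195:335,270:410,::-1],None,fx=4,fy=4,interpolation=cv2.INTER_CUBIC))
o=arm.observe();print(o["position"],o["force"],o["clock"])
E
```

```text
[0.62688895 0.08269033 0.04309155] [-3.58659487  1.90107715 28.51857983] 4.8
```

View pics/s3.png

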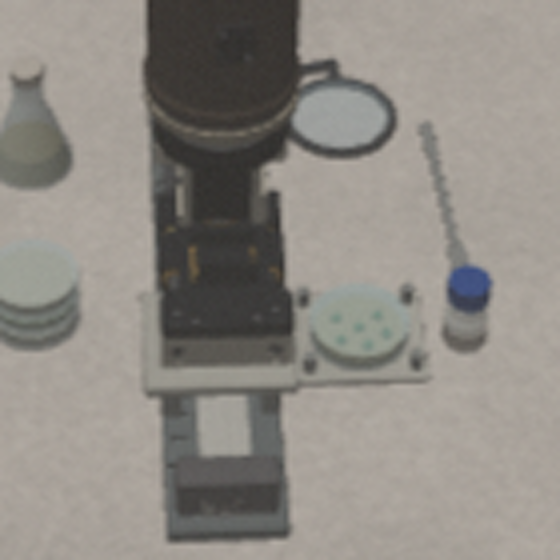

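The stage has followed: its near edge went from row 425 to 390 in the crop. I'll continue with about 130 mm more, in two calls.

Emit:
carry_out(
  steps=[0, -0.02, -0.021, 0, 0, 0, -0.06, -0.063, 0, 0, 0, -0.11, -0.116, 0, 0, 0, -0.16, -0.169, 0, 0, 0, -0.21, -0.221, 0, 0, 0, -0.26, -0.274, 0, 0, 0, -0.31, -0.327, 0, 0, 0, -0.36, -0.38, 0, 0, 0, -0.4, -0.422, 0, 0, 0, -0.43, -0.453, 0, 0, 0, -0.45, -0.475, 0, 0, 0, -0.45, -0.475, 0, 0],
)

```text
clock: 6.0
position: [0.5818, 0.0349, 0.043]
ee_rot: [-1.483, 0.59, -0.597]
force: [-5.4, 3.6, 32.8]
width: 0.005
```

Emit:
carry_out(
  steps=[0, -0.02, -0.021, 0, 0, 0, -0.06, -0.063, 0, 0, 0, -0.11, -0.116, 0, 0, 0, -0.16, -0.169, 0, 0, 0, -0.21, -0.221, 0, 0, 0, -0.26, -0.274, 0, 0, 0, -0.31, -0.327, 0, 0, 0, -0.36, -0.38, 0, 0, 0, -0.4, -0.422, 0, 0, 0, -0.43, -0.453, 0, 0, 0, -0.45, -0.475, 0, 0, 0, -0.45, -0.475, 0, 0],
)

```text
clock: 7.2
position: [0.5368, -0.0128, 0.0429]
ee_rot: [-1.483, 0.59, -0.597]
force: [-5.3, 3.8, 38.0]
width: 0.004
```

```bash
python3 - <<'E'
from cell import arm,get_image
import cv2
p,d=get_image("scene");cv2.imwrite("pics/s4.png",cv2.resize(p[195:335,270:410,::-1],None,fx=4,fy=4,interpolation=cv2.INTER_CUBIC))
o=arm.observe();print(o["position"],o["force"],o["clock"])
E
```

```text
[ 0.53682428 -0.01271669  0.04290513] [-5.67124001  3.47424218 38.3561922 ] 7.25
```

View pics/s4.png

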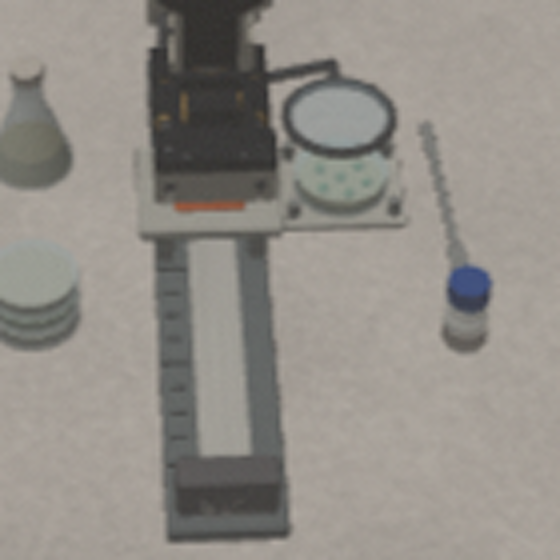

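Emit:
carry_out(
  steps=[0, 0, 0, 0.01, 0, 0, -0.02, -0.021, 0.01, 0, 0, -0.04, -0.042, 0.01, 0, 0, -0.06, -0.063, 0.01, 0, 0, -0.08, -0.084, 0.01, 0, 0, -0.1, -0.105, 0.01, 0, 0, -0.11, -0.116, 0.01, 0, 0, -0.11, -0.116, 0.01, 0],
)

```text
clock: 8.05
position: [0.5254, -0.0247, 0.043]
ee_rot: [-1.485, 0.591, -0.597]
force: [-3.5, 3.1, 27.9]
width: 0.009
```

Emit:
carry_out(
  steps=[0, -0.007, -0.0075, 0, 0, 0, -0.014, -0.015, 0, 0, 0, -0.021, -0.022, 0, 0, 0, -0.028, -0.03, 0, 0, 0, -0.028, -0.03, 0, 0],
)

```text
clock: 8.55
position: [0.5227, -0.0275, 0.043]
ee_rot: [-1.484, 0.59, -0.597]
force: [-3.9, 3.4, 28.6]
width: 0.006
```

Emit:
carry_out(
  steps=[0, -0.007, -0.0075, 0, 0, 0, -0.014, -0.015, 0, 0, 0, -0.021, -0.022, 0, 0, 0, -0.021, -0.022, 0, 0],
)

```text
clock: 8.95
position: [0.5206, -0.0297, 0.043]
ee_rot: [-1.485, 0.59, -0.597]
force: [-2.8, 4.1, 28.0]
width: 0.004
```

Emit:
carry_out(
  steps=[0, -0.007, -0.0075, 0, 0, 0, -0.014, -0.015, 0, 0, 0, -0.021, -0.022, 0, 0, 0, -0.021, -0.022, 0, 0],
)

```text
clock: 9.35
position: [0.5185, -0.032, 0.043]
ee_rot: [-1.485, 0.59, -0.597]
force: [-2.6, 2.6, 28.2]
width: 0.004
```

```bash
python3 - <<'E'
from cell import arm,get_image
import cv2,numpy as np
p,d=get_image("scene");q,_=get_image("top")
a=cv2.resize(p[200:260,300:375,::-1],(600,480),interpolation=cv2.INTER_CUBIC)
cv2.imwrite("pics/s5.png",a);cv2.imwrite("pics/t5.png",q[:,:,::-1])
o=arm.observe();print(o["position"],o["force"],o["clock"])
E
```

```text
[ 0.51859022 -0.03197218  0.04302752] [-2.84245167  3.32991032 28.27515201] 9.45
```

View pics/s5.png

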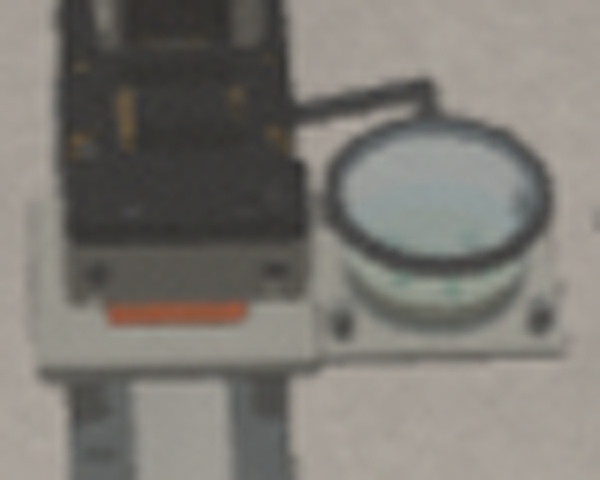

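```bash
python3 - <<'E'
from h import *
y=np.array([-.688,-.7257])
h=lambda X,Y,z,k,a,b:w("scene",(X+.5)/k-.5+a,(Y+.5)/k-.5+b,z)[:2]@y
print("start rear edge",h(145,420,.04,4,290,195), "rear now",h(170,367,.04,8,300,200))
print("lens",h(440,195,.074,8,300,200),"dish corner holes mean now front?",h(440,331,.04,8,300,200)) 
print("stopface",h(124,97,.06,4,290,195), h(124,125,.035,4,290,195))
print("stage rear +80 now",h(170,367,.04,8,300,200)+.08)
E
```

```text
start rear edge -0.5584819090440275 rear now -0.37724674637069244
lens -0.3366600034577376 dish corner holes mean now front? -0.364140799451494
stopface -0.2983271435982949 -0.2981794129821797
stage rear +80 now -0.2972467463706924
```

Emit:
carry_out(
  steps=[0, -0.007, -0.0075, 0, 0, 0, -0.014, -0.015, 0, 0, 0, -0.014, -0.015, 0, 0],
)

```text
clock: 9.75
position: [0.518, -0.0326, 0.0431]
ee_rot: [-1.484, 0.589, -0.597]
force: [-1.2, 7.0, 25.2]
width: 0.005
```

Emit:
carry_out(
  steps=[0, -0.007, -0.0075, 0, 0, 0, -0.014, -0.015, 0, 0, 0, -0.014, -0.015, 0, 0],
)

```text
clock: 10.05
position: [0.5178, -0.0328, 0.0431]
ee_rot: [-1.482, 0.587, -0.597]
force: [3.5, 10.3, 21.1]
width: 0.002
```

The stage is home: the TCP stalled and the along-rail force rose by about 9 N. Lifting straight up.

Emit:
carry_out(
  steps=[0, 0, 0, 0.02, 0, 0, 0, 0, 0.05, 0, 0, 0, 0, 0.08, 0, 0, 0, 0, 0.11, 0, 0, 0, 0, 0.15, 0, 0, 0, 0, 0.25, 0, 0, 0, 0, 0.5, 0, 0, 0, 0, 0.9, 0, 0, 0, 0, 1, 0],
)

```text
clock: 10.95
position: [0.5149, -0.0364, 0.1444]
ee_rot: [-1.486, 0.591, -0.598]
force: [0.6, -0.7, 0.4]
width: 0.006
```

Emit:
carry_out(
  steps=[0, 0.3, 0.3, 0.4, 0, 0, 0.6, 0.6, 0.9, 0, 0, 1, 1, 1, 0, 0, 1, 1, 1, 0],
)

```text
clock: 11.35
position: [0.6156, 0.0675, 0.243]
ee_rot: [-1.486, 0.59, -0.594]
force: [0.7, -0.6, -1.2]
width: 0.012
```

Emit:
carry_out(
  steps=[0, 0, 0.5, 0, 0, 0, 0, 1, 0, 0, 0, 0, 1, 0, 0],
)

```text
clock: 11.65
position: [0.6116, 0.174, 0.2398]
ee_rot: [-1.487, 0.588, -0.583]
force: [-0.0, 1.4, -0.6]
width: 0.006
```

Emit:
carry_out(
  steps=[0, -0.3, 0.5, 0, 0, 0, -0.6, 1, 0, 0, 0, -0.6, 1, 0, 0, 0, -0.6, 1, 0, 0],
)

```text
clock: 12.05
position: [0.5509, 0.2678, 0.2405]
ee_rot: [-1.489, 0.591, -0.588]
force: [0.9, -0.2, -0.0]
width: 0.003
```

```bash
python3 - <<'E'
from cell import arm,get_image
from h import *
p,d=get_image("top");q,_=get_image("scene")
a=cv2.resize(p[190:310,260:390,::-1],None,fx=4,fy=4,interpolation=cv2.INTER_CUBIC);b=cv2.resize(q[195:315,290:360,::-1],None,fx=4,fy=4,interpolation=cv2.INTER_CUBIC)
cv2.imwrite("pics/f.png",np.hstack([a,b]))
for n,i,bx in(("top",p,(300,230,365,295)),("scene",q,(300,200,345,260))):
    c,s,l=blob(n,i,(5,140,120),(16,255,255),bx);X=w(n,*c,.049);print(n,c,s,X)
    c,s,l=blob(n,i,(0,140,60),(5,255,255),bx);print(" stop",c,s,w(n,*c,.06))
o=arm.observe();print(o["position"],o["force"],o["clock"])
E
```

```text
top [342.74311927 264.24770642] [336 257  15  16 109] [ 0.51774526 -0.03058448  0.049     ]
 stop [353.5862069  277.24137931] [349 272   9  11  29] [ 0.47663426 -0.06363219  0.06      ]
scene [321.27906977 231.97674419] [313 227  17  11 172] [ 0.52027575 -0.02917885  0.049     ]
 stop [323.40625  215.109375] [316 213  15   5  64] [ 0.47808779 -0.06221346  0.06      ]
[0.55343216 0.26341594 0.24075009] [-0.06147653 -0.44012212  0.78678472] 12.15
```

View pics/f.png

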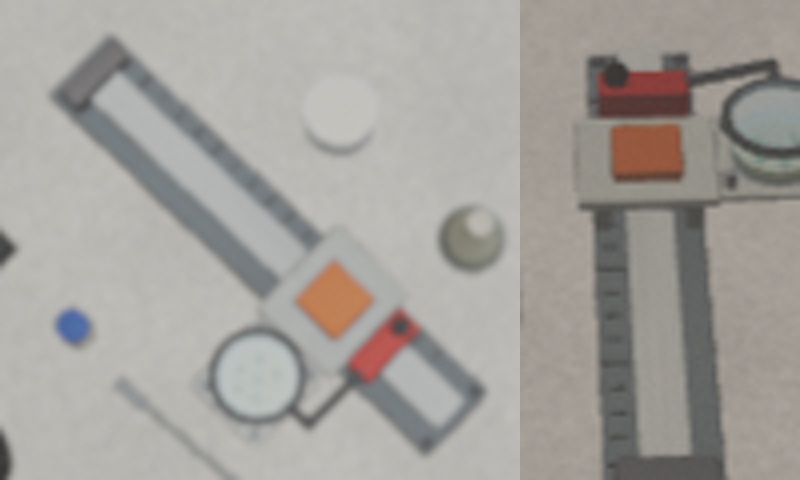

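The stage rests against the red stop, with the dish centred under the lens at (257,375). The pad is up and its neighbours are in place. Handing in.

```bash
python3 -c "
from cell import arm
print(arm.sign_off())"
```

```text
the job is handed in; nothing more can be done
None
```

The stage is at the red stop with the dish under the lens, and the job is handed in at about 12 s on the robot's clock. No verdict was reported.

- **What I did:** I pressed the pad fully down with shut fingertips at about 26 N. Then I slid the stage about 187 mm along the rail with the pad held down. Near the end I went in small steps until the arm stalled against the stop, where the force along the rail rose by about 9 N. I lifted straight up so the brake came on, and moved the arm clear.
- **Last checks:** In both cameras the stage rests against the stop, with the dish under the lens. The pad looks up. The stop reads within about 1 mm of where it started. The flask, dish stack, vial and spatula beside the rail looked unmoved. The tube rack, big flask and beaker were outside the last crops, but the arm touched nothing on the way. The tool force at the end was about zero.
- **Disagreement:** My early image estimates put the travel at 181 to 185 mm, a few mm short of the measured travel. The force at the stop settled it. The force down on the pad crept up to 38 N during the slide, so I eased it back to about 28 N.

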